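Load the eyelet press magazine

ROBOT

A 6-joint arm with a two-finger parallel gripper is mounted at the origin on the work surface. World frame = base frame: x ahead of the robot, y to its left, z up, the work surface at z = 0. Lengths are in m, angles in rad, forces in N, time in s.
With the tool pointing down it reaches from about 0.225 to 0.875 m from the base axis. Payload 3.4 kg.
Tool frame: the origin (TCP) lies between the finger pads; the fingertips stand 19 mm ahead of it and the grasp point (between the pads) is the TCP; z points along the fingers, y is the line along which they close (so a half turn about z gives the same grasp; the last joint's range is limited). The gripper opens to 85 mm and grips with 20 to 120 N. Pads are 22 mm wide; open, the fingers measure 114 mm over their backs; the gripper's body (76 mm by 85 mm) begins 54 mm behind the grasp point. The pads swing forward as they close: fully open they stand 13 mm farther back than shut.
Start: joints at [1.001, 0.276, 1.505, -0, 1.361, -0.121], TCP at [0.25, 0.518, 0.25] pointing down, gripper open.
Joint ranges: [-2.89, 2.89], [-0.75, 2.08], [0.22, 2.7], [-1.18, 4.32], [0.11, 2.71], [-2.7, 2.7]. Speed limits (rad/s): [2.57, 2.57, 3.14, 3.14, 3.14, 3.14].

INTERFACE

Orientations are given as a unit quaternion [w, x, y, z].
In Python, from rig import get_state, imaging, ticket gives the robot as it stands. The module is installed in compiled form; this text tells all that it offers.
- The arm moves only by the shell command python3 -m inch 'ROWS' [FORCE]. ROWS is JSON, a list of rows, each an object with "claw": the opening, from -1 (shut) to 1 (fully open); "travel": the shift along the world's x, y, z in units of 200 mm (1.0 is 200 mm), a list of three; "turn": the turn about the world's z in units of 180 degrees (1.0 is 180 degrees). A call has 1 to 5 rows; each row is the pose to reach, as a shift and turn from the pose commanded when the call began, turning the shorter way round; what a row does not reach only later rows make up. A row lasts 1/10 s, in which the tool goes at most 50 mm and 8.59 degrees, less where a joint would pass 70% of its speed; a pose out of reach is approached as far as the arm can. A call with a number of a shift or a turn outside -1 to 1 is refused whole. A call with a gripper value outside its range is refused whole. The fingers move at their own pace and stop on an object; FORCE is the grip in N (left out, the last holds). Time passes only in rows, so rows that repeat a pose let the fingers close. It gives the time, the measured TCP pose, the force, the opening and the grip force at its end, in the units of the state.
- get_state(): the state, without advancing time (a new reading comes with each control period).
- imaging.get_image(name): name is "scene" or "top"; returns the picture (400x640x3 uint8, red, green, blue); there is no depth.
- imaging.camera_params(name): a dict with "camera_matrix" (3x3 intrinsics, pixels), "k1" (the pictures are not rectified: a ray, as slopes to the right and down, at radius r is drawn at 1 + k1 r^2 times it, then the intrinsics apply), "cam_to_world" (4x4, takes a point from camera to world coordinates). Camera axes: x right, y down, z forward; pixel columns grow to the right and rows downward; lengths in m; the calibration is good to about 2 mm. A picture is of the moment at which its call begins. camera_params takes no time and is no camera call.
- ticket.sign_off(): hands the job in; it is judged then, once.
The state is a dict: "clock": time; "qpos": joint angles; "qd": joint speeds; "effort": joint torques, N m; "position": TCP position; "ee_rot": TCP orientation; "contact_force": force on the tool from outside, world axes, zero at the start; "moment": the same for the moment, N m; "width": finger opening in m; "gripper_force": force on a finger pad.
Only numpy, scipy, OpenCV 4.12 (cv2) and the standard library are available. Lean on these libraries where they do the work, as an engineer would, in place of code of your own. Each camera call takes 0.05 s, during which the arm holds its last target. There are 200 camera calls.

TASK

Load the three eyelet cartridges, round foot first, from the wooden rack into the sloping clear magazine tube of the green eyelet press: blue first, so that it ends deepest, then yellow, then red, each one pushing those before it deeper. Press the stack gently home, until the black follower rests on the closed end and only a few millimetres of the red cartridge stand out of the mouth; never ram it (keep well below 60 N), and leave the gourd, pliers, thread spool and jar where they are.

Things in the scene. Friction and masses are not known exactly. Their poses are not given: they have to be found in the camera images.
- blue_c (a point): centre (half-way up) of the blue cartridge, 80 mm long, about 25 g: the lower 46 mm a cylinder 18 mm in diameter (its last 5 mm tapering to 13 mm), the upper 34 mm a 13 mm square shank, its flats square to this point's x and y and at the start to the rack's; z runs along it from the round foot to the shank's end; the foot goes into the tube first. It starts upright in the rack, foot 10 mm above the bench, the upper 60 mm free
- yellow_c (a point): centre (half-way up) of the yellow cartridge, 80 mm long, about 25 g: the lower 46 mm a cylinder 18 mm in diameter (its last 5 mm tapering to 13 mm), the upper 34 mm a 13 mm square shank, its flats square to this point's x and y and at the start to the rack's; z runs along it from the round foot to the shank's end; the foot goes into the tube first. It starts upright in the rack, foot 10 mm above the bench, the upper 60 mm free
- red_c (a point): centre (half-way up) of the red cartridge, 80 mm long, about 25 g: the lower 46 mm a cylinder 18 mm in diameter (its last 5 mm tapering to 13 mm), the upper 34 mm a 13 mm square shank, its flats square to this point's x and y and at the start to the rack's; z runs along it from the round foot to the shank's end; the foot goes into the tube first. It starts upright in the rack, foot 10 mm above the bench, the upper 60 mm free
- rack: fixed dark wooden block, 60 (its x) by 156 (its y) by 30 mm high, origin at the centre of its underside; three holes 21 mm wide, 20 mm deep, in a row along its y at -48, 0 and +48 mm, one cartridge in each, in any order of colour. Grip the shanks across its x
- magazine: clear magazine tube fixed on the press; origin at the centre of its closed inner end, z along its axis up and out of the mouth, leaning 35 deg from vertical towards the robot's side (heading varies). Bore 20.5 mm, outside 26.5 mm; the last 9 mm flare to inside 27.5, outside 33 mm at the rim, 243 mm from the origin. Stack home: centres of blue, yellow, red at 50, 130, 210 mm along z
- mouth (a point): centre of the rim of the magazine's funnel mouth, 243 mm out along the tube's axis. With all three home the outer end of the red cartridge stands 7 mm outside the rim
- follower (a joint): black disc, 10 mm thick, sliding in the magazine, held by friction only: 4 to 5 N moves it, it stays where left. Value in m = how far it is pushed in: its outer face is 170 mm minus the value from the closed inner end; 0.160 = home. Starts between 0.020 and 0.050. A cartridge let go in the tube slides down to it by its own weight
- press: green bench eyelet press, fixed, origin at the centre under the tube's side of its base; base plate 220 by 190 by 18 mm (x -100 to 120, y -65 to 125 mm in its frame), column and overarm 255 mm high at x -20 to 110, y 72 to 118 mm, and a hand lever beyond. The magazine stands at y = 0, its mouth at x = -77 mm, 244 mm above the bench
- gourd: bystander: dark gourd cup with steel rim, 72 mm wide, 108 mm high, with a steel straw up to 165 mm; origin under its centre
- pliers: bystander: pliers with red handles lying on the bench, about 190 mm long, 13 mm high; origin near the pivot, x towards the jaws
- spool: bystander: wooden thread spool standing, 50 mm wide, 50 mm high; origin under its centre
- jar: bystander: amber glass jar with brass cap, 56 mm wide, 75 mm high; origin under its centre

How it is judged:
By the outcome, as a careful person would: the job done as asked, in the order asked, and still so for the second after the job is handed in, with the robot touching nothing.
It also fails if it takes over 72 s, if anything falls off the work surface, if the arm or the gripper's body presses on something with over 40 N, if the wrist force passes 120 N, or if a joint passes its speed limit or range.

## Working session

There is one attempt and no reset: what is moved stays moved. The work goes in short steps, Python scripts to look and compute and a shell command to move; the robot and the scene stay as the last step left them, time stands still between calls to the robot, and variables do not carry over. Pictures are saved under pics/ and viewed, at most 10 in all, crops included, and the job is handed in when it is done.

```bash
mkdir -p pics; ls
python3 - <<'E'
from rig import get_state, imaging
import cv2, numpy as np
print(get_state())
for n in("scene","top"):
    im=imaging.get_image(n); cv2.imwrite(f"pics/{n}0.png",im[:,:,::-1]); p=imaging.camera_params(n); print(n,p)
E
```

```text
pics
{'clock': 0.0, 'qpos': array([ 1.00097199e+00,  2.76617027e-01,  1.50616031e+00, -3.21193955e-06,
        1.36066551e+00, -1.21033966e-01]), 'qd': array([-0.00073426,  0.00160465, -0.00041682, -0.0023252 , -0.00057092,
       -0.00059974]), 'effort': array([-8.31966045e-04, -4.16767859e+01, -2.45802408e+01, -5.64044990e-05,
        1.07556311e-02,  6.76506062e-06]), 'position': array([0.24923409, 0.51762959, 0.24941627]), 'ee_rot': array([-3.11760442e-04,  2.22516329e-01,  9.74928524e-01, -8.70982614e-04]), 'contact_force': array([-0.3131092 , -0.11110882, -0.5484031 ]), 'moment': array([0.01497435, 0.01093612, 0.0009743 ]), 'gripper_force': 0.0, 'width': 0.08523591377769603}
scene {'camera_matrix': array([[379.5746988 ,   0.        , 320.40848644],
       [  0.        , 379.5746988 , 194.94956704],
       [  0.        ,   0.        ,   1.        ]]), 'k1': 0.022564825050905693, 'cam_to_world': array([[ 0.83615875,  0.32661968, -0.44063378,  1.0506431 ],
       [ 0.5480255 , -0.53047256,  0.64673558, -0.67430787],
       [-0.02250756, -0.78225217, -0.62255519,  0.81610003],
       [ 0.        ,  0.        ,  0.        ,  1.        ]])}
top {'camera_matrix': array([[362.01274622,   0.        , 316.68882376],
       [  0.        , 362.01274622, 200.81733818],
       [  0.        ,   0.        ,   1.        ]]), 'k1': 0.008651255313795356, 'cam_to_world': array([[-0.01635384, -0.99162614,  0.12810212,  0.47237306],
       [-0.99959939,  0.01917471,  0.02081818, -0.00951944],
       [-0.02310017, -0.12771034, -0.99154246,  0.92832686],
       [ 0.        ,  0.        ,  0.        ,  1.        ]])}
```

View pics/scene0.png

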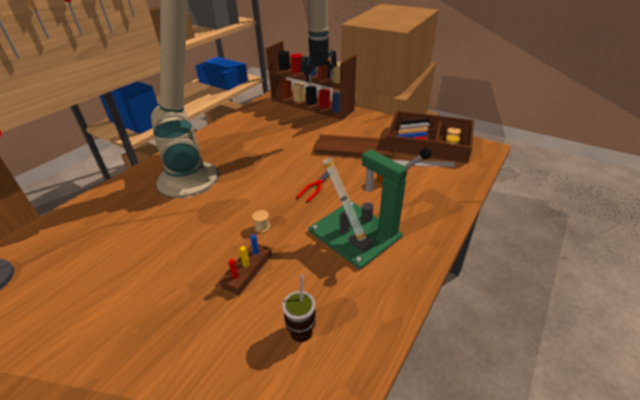

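View pics/top0.png

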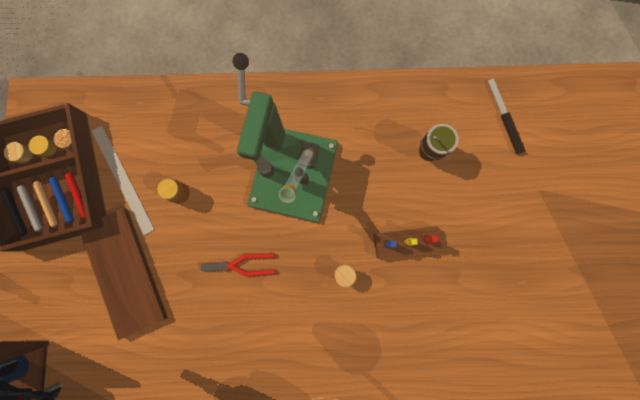

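The scene view shows the rack with red (235,268), yellow (244,256) and blue (254,243), and the press with the tube mouth at about (327,165). The top view shows blue (391,244), yellow (411,241), red (432,239) and the tube mouth at about (288,195). Next I'll look at enlarged crops and get the colour masks.

```bash
cat > h.py <<'E'
import numpy as np, cv2
from rig import imaging
P={n:imaging.camera_params(n) for n in("scene","top")}
def ray(n,uv):
    p=P[n];K=p["camera_matrix"];d=np.array([(uv[0]-K[0,2])/K[0,0],(uv[1]-K[1,2])/K[1,1]]);s=d.copy()
    for _ in range(10): s=d/(1+p["k1"]*(s@s))
    T=p["cam_to_world"];return T[:3,3],T[:3,:3]@np.r_[s,1]
def onz(n,uv,z):
    o,d=ray(n,uv);return o+d*(z-o[2])/d[2]
def proj(n,X):
    p=P[n];T=p["cam_to_world"];K=p["camera_matrix"];c=T[:3,:3].T@(np.asarray(X)-T[:3,3]);s=c[:2]/c[2]
    return K[:2,:2]@(s*(1+p["k1"]*(s@s)))+K[:2,2]
def tri(a,b):
    A=[];B=[]
    for n,uv in((("scene"),a),("top",b)):
        o,d=ray(n,uv);d/=np.linalg.norm(d);M=np.eye(3)-np.outer(d,d);A.append(M);B.append(M@o)
    A=np.vstack(A);B=np.hstack(B);x=np.linalg.lstsq(A,B,rcond=None)[0];return x,np.linalg.norm(A@x-B)
def vert(a,b): # xy of an upright axis from one pixel on it in each view
    A=[];B=[]
    for n,uv in(("scene",a),("top",b)):
        o,d=ray(n,uv);m=np.array([-d[1],d[0]])/np.hypot(*d[:2]);A.append(m);B.append(m@o[:2])
    return np.linalg.solve(A,B)
def snap(n): return imaging.get_image(n)[:,:,::-1].copy()
E
python3 - <<'E'
from h import *
I={n:cv2.imread(f"pics/{n}0.png") for n in P}
roi={"scene":(215,220,60,80),"top":(370,220,80,40)}
cc={}
for n in P:
    x,y,w,h=roi[n];H=cv2.cvtColor(I[n][y:y+h,x:x+w],cv2.COLOR_BGR2HSV).astype(int)
    sat=(H[...,1]>150)&(H[...,2]>90)
    for c,m in(("blue",(H[...,0]>105)&(H[...,0]<130)&(H[...,1]>120)&(H[...,2]>60)),("yellow",sat&(H[...,0]>22)&(H[...,0]<35)),("red",(H[...,1]>190)&(H[...,2]>110)&((H[...,0]<4)|(H[...,0]>174)))):
        k,l,s,cen=cv2.connectedComponentsWithStats(m.astype(np.uint8));i=1+s[1:,4].argmax();cc[n,c]=cen[i]+[x,y];print(n,c,s[i],cc[n,c])
for c in("blue","yellow","red"):
    print(c,vert(cc["scene",c],cc["top",c]),onz("top",cc["top",c],.075))
a=I["top"][90:270,220:460];b=I["scene"][140:270,290:440]
cv2.imwrite("pics/ctop.png",cv2.resize(a,None,fx=3.3,fy=3.3,interpolation=cv2.INTER_CUBIC))
cv2.imwrite("pics/cscene.png",cv2.resize(b,None,fx=4,fy=4,interpolation=cv2.INTER_CUBIC))
E
```

```text
scene blue [36 15  8 19 91] [254.27472527 244.28571429]
scene yellow [25 27  6  6 26] [242.57692308 249.07692308]
scene red [15 40  8 18 76] [232.84210526 267.69736842]
top blue [20 22  6  5 24] [392.54166667 243.79166667]
top yellow [40 18  8  7 43] [413.41860465 241.27906977]
top red [62 17  6  4 21] [434.38095238 238.52380952]
blue [ 0.47828886 -0.1664546 ] [ 0.47829579 -0.16663842  0.075     ]
yellow [ 0.48323708 -0.21364635] [ 0.48332066 -0.21521671  0.075     ]
red [ 0.48875333 -0.26165647] [ 0.48890202 -0.26394509  0.075     ]
```

View pics/ctop.png

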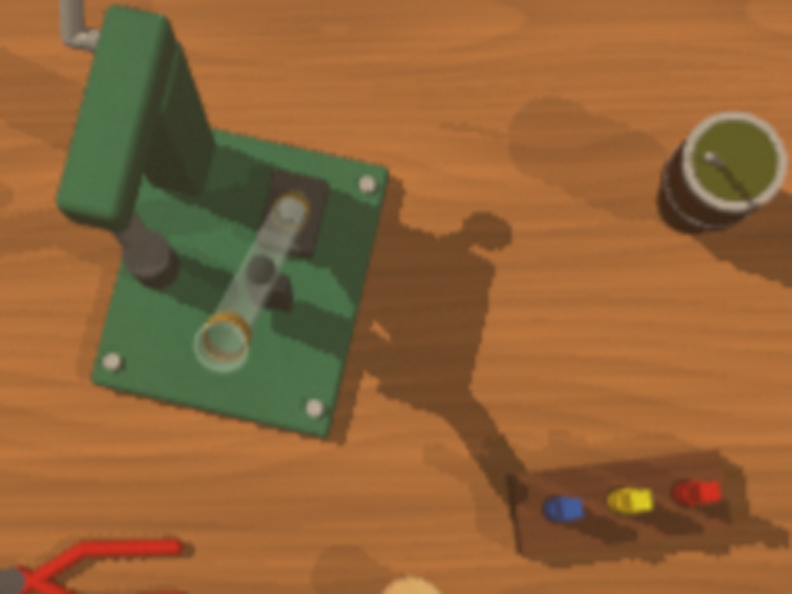

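View pics/cscene.png

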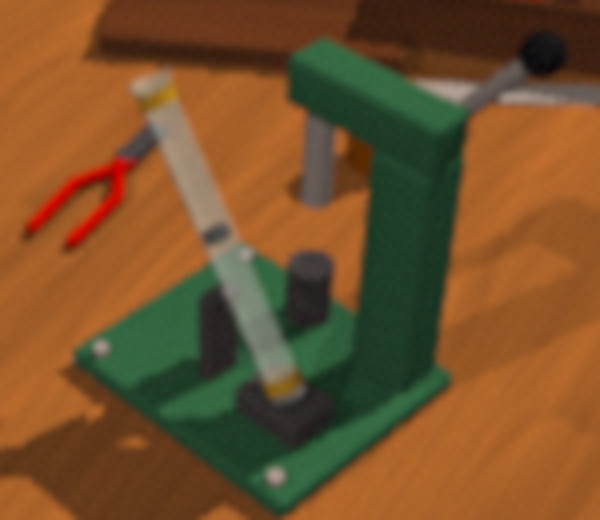

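The top crop shows the mouth ring at about (222,342), the plate screws at (112,362), (315,408) and (367,184), and the rack's long edge running at about 6°. The scene crop shows the mouth at about (152,84), the brass end band at (284,386) and the follower at (216,234).

Run:
```python
from h import *
t=lambda u,v:(u/3.3+220-.35,v/3.3+90-.35); s=lambda u,v:(u/4+290-.4,v/4+140-.4)
m,e=tri(s(152,82),t(222,342)); print("mouth",m,e, onz("top",t(222,342),.244),onz("scene",s(152,82),.244))
f,e=tri(s(216,234),t(261,269)); print("follower",f,e)
b,e=tri(s(284,386),t(292,209)); print("band",b,e)
d=m-f;print("axis m-f",np.degrees(np.arctan2(d[1],d[0])),np.degrees(np.arccos(d[2]/np.linalg.norm(d))),np.linalg.norm(d))
d=m-b;print("axis m-b",np.degrees(np.arctan2(d[1],d[0])),np.degrees(np.arccos(d[2]/np.linalg.norm(d))))
A,B,C=[onz("top",t(*q),.02)[:2] for q in((112,362),(315,408),(367,184))]
print(A,B,C,"px heading",np.degrees(np.arctan2(*(C-B)[::-1])),"py",np.degrees(np.arctan2(*(A-B)[::-1])),np.linalg.norm(C-B),np.linalg.norm(A-B))
# plate frame: screws at x -100+i,120-i ; y -65+i,125-i -> centre of A,C = (10,30) mm
c=(A+C)/2;h=np.arctan2(*(C-B)[::-1]);ex=np.array([np.cos(h),np.sin(h)]);ey=np.array([-ex[1],ex[0]])
o=c-.01*ex-.03*ey;print("press",o,"mouth from press",o-.077*ex)
```

```text
mouth [0.57663962 0.06174254 0.24145876] 0.0003134862471986763 [0.57642702 0.06162181 0.244     ] [0.57860166 0.05829784 0.244     ]
follower [0.63966316 0.04499982 0.14564031] 0.0009614253262700002
band [0.70715374 0.02823963 0.04604835] 0.00043065355701791755
axis m-f 165.12254222399577 34.23737244547743 0.11590281108655609
axis m-b 165.6030554736542 34.58827777675053
[0.59659265 0.16986976] [0.55812965 0.01406175] [ 0.73304837 -0.02935273] px heading -13.939028066879045 py 76.13312799064167 0.18022589595722202 0.16048532316991748
press [0.64788831 0.04355083] mouth from press [0.57315575 0.0620993 ]
```

```bash
python3 -m inch '[{"claw":0,"travel":[0.286,-0.855,0],"turn":-0.08},{"claw":0,"travel":[0.286,-0.855,0],"turn":-0.08},{"claw":0,"travel":[0.286,-0.855,0],"turn":-0.08},{"claw":0,"travel":[0.286,-0.855,0],"turn":-0.08}]' 20
python3 -m inch '[{"claw":0,"travel":[0.286,-0.855,0],"turn":-0.08},{"claw":0,"travel":[0.286,-0.855,0],"turn":-0.08},{"claw":0,"travel":[0.286,-0.855,0],"turn":-0.08},{"claw":0,"travel":[0.286,-0.855,0],"turn":-0.08}]'
python3 -m inch '[{"claw":0,"travel":[0.286,-0.855,0],"turn":-0.08},{"claw":0,"travel":[0.286,-0.855,0],"turn":-0.08},{"claw":0,"travel":[0.286,-0.855,0],"turn":-0.08},{"claw":0,"travel":[0.286,-0.855,0],"turn":-0.08}]'
python3 -m inch '[{"claw":0,"travel":[0.286,-0.855,0],"turn":-0.08},{"claw":0,"travel":[0.286,-0.855,0],"turn":-0.08},{"claw":0,"travel":[0.286,-0.855,0],"turn":-0.08},{"claw":0,"travel":[0.286,-0.855,0],"turn":-0.08}]'
python3 -c "
from rig import get_state;s=get_state();print(s['clock'],s['position'],s['ee_rot'],s['qpos'],s['width'])"
```

```text
clock: 0.5
position: [0.3066, 0.3439, 0.2499]
ee_rot: [0.0, 0.343, 0.939, -0.001]
contact_force: [1.2, -0.1, 0.3]
width: 0.0426
gripper_force: 0.0
clock: 0.9
position: [0.364, 0.1732, 0.2502]
ee_rot: [0.0, 0.459, 0.889, -0.001]
contact_force: [0.2, 0.6, 0.3]
width: 0.0427
gripper_force: 0.0
clock: 1.3
position: [0.4217, 0.002, 0.2502]
ee_rot: [0.0, 0.567, 0.824, -0.0]
contact_force: [1.1, 0.1, 0.6]
width: 0.043
gripper_force: 0.0
clock: 1.7
position: [0.479, -0.1695, 0.2499]
ee_rot: [0.0, 0.666, 0.746, -0.0]
contact_force: [-1.0, 0.7, 0.7]
width: 0.0427
gripper_force: 0.0
1.7 [ 0.47900455 -0.16948408  0.24986089] [ 4.11285054e-04  6.65592143e-01  7.46315491e-01 -3.44002297e-04] [-4.76495209e-01  1.74968365e-01  1.64283022e+00 -8.98657030e-04
  1.32316894e+00 -5.90497368e-01] 0.04267033620684778
```

```bash
python3 -m inch '[{"claw":0,"travel":[0,0.012,-0.25],"turn":0},{"claw":0,"travel":[0,0.012,-0.5],"turn":0},{"claw":0,"travel":[0,0.012,-0.7],"turn":0},{"claw":0,"travel":[0,0.012,-0.84],"turn":0},{"claw":0,"travel":[0,0.012,-0.84],"turn":0}]'
python3 -m inch '[{"claw":-1,"travel":[0,0,0],"turn":0},{"claw":-1,"travel":[0,0,0],"turn":0},{"claw":-1,"travel":[0,0,0],"turn":0},{"claw":-1,"travel":[0,0,0],"turn":0},{"claw":-1,"travel":[0,0,0],"turn":0}]' 20
python3 - <<'E'
from h import *
a=snap("scene")[200:300,190:320];b=snap("top")[200:290,360:480]
a=cv2.resize(a,(520,400),interpolation=3);b=cv2.resize(b,(520,400),interpolation=3)
cv2.imwrite("pics/grip1.png",np.hstack([a,b])[:, :].copy()[:400,:1040:1] if 0 else cv2.resize(np.hstack([a,b]),(800,308)))
E
```

```text
clock: 2.2
position: [0.475, -0.162, 0.0785]
ee_rot: [-0.005, 0.665, 0.747, -0.001]
contact_force: [-0.8, 0.6, 0.2]
width: 0.0425
gripper_force: 0.0
clock: 2.7
position: [0.4795, -0.1641, 0.084]
ee_rot: [0.002, 0.665, 0.747, 0.0]
contact_force: [-0.5, 0.6, 6.0]
width: 0.0127
gripper_force: 26.7
```

```bash
python3 -m inch '[{"claw":-1,"travel":[0,0,0.025],"turn":0},{"claw":-1,"travel":[0,0,0.05],"turn":0},{"claw":-1,"travel":[0,0,0.05],"turn":0},{"claw":-1,"travel":[-0.005,0.05,0.05],"turn":0},{"claw":-1,"travel":[-0.011,0.1,0.05],"turn":0}]'
python3 -m inch '[{"claw":-1,"travel":[-0.004,0.03,-0.008],"turn":0},{"claw":-1,"travel":[-0.008,0.06,-0.018],"turn":0},{"claw":-1,"travel":[-0.01,0.09,-0.03],"turn":0},{"claw":-1,"travel":[-0.01,0.095,-0.03],"turn":0},{"claw":-1,"travel":[-0.01,0.095,-0.03],"turn":0}]'
python3 - <<'E'
from h import *
a=snap("scene")[190:290,190:320];b=snap("top")[200:300,350:480]
cv2.imwrite("pics/tilt1.png",np.hstack([cv2.resize(x,(400,308),interpolation=3) for x in(a,b)]))
E
```

```text
clock: 3.3
position: [0.4766, -0.1441, 0.0925]
ee_rot: [0.001, 0.665, 0.747, -0.0]
contact_force: [1.2, -4.6, -0.8]
width: 0.012
gripper_force: 25.9
clock: 3.8
position: [0.474, -0.124, 0.086]
ee_rot: [-0.0, 0.665, 0.747, 0.0]
contact_force: [1.2, -1.1, -1.0]
width: 0.0127
gripper_force: 26.3
```

View pics/tilt1.png

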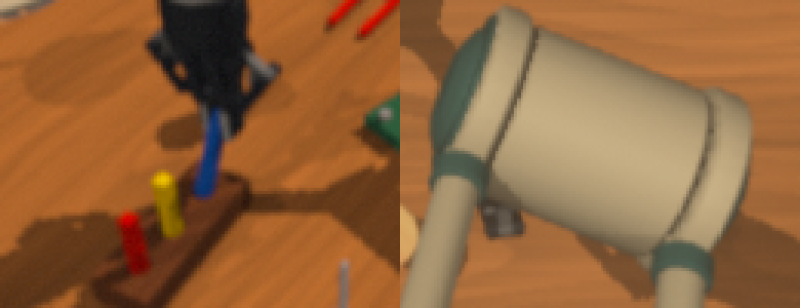

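```bash
python3 -m inch '[{"claw":-1,"travel":[0,0,0.2],"turn":0},{"claw":-1,"travel":[0,0,0.4],"turn":0.045},{"claw":-1,"travel":[0,0,0.6],"turn":0.09},{"claw":-1,"travel":[0,0,0.8],"turn":0.135},{"claw":-1,"travel":[0,0,1.0],"turn":0.18}]'
python3 -m inch '[{"claw":-1,"travel":[0.05,0.2,0.15],"turn":0.045},{"claw":-1,"travel":[0.11,0.4,0.15],"turn":0.09},{"claw":-1,"travel":[0.17,0.6,0.15],"turn":0.135},{"claw":-1,"travel":[0.22,0.8,0.15],"turn":0.18},{"claw":-1,"travel":[0.28,0.98,0.15],"turn":0.207}]'
python3 -m inch '[{"claw":-1,"travel":[0,0,0],"turn":0},{"claw":-1,"travel":[0,0,0],"turn":0}]'
python3 - <<'E'
from h import *
from rig import get_state
s=get_state();print(s['position'],s['qpos'])
I={n:snap(n) for n in P}
for n in P:cv2.imwrite(f"pics/{n}1.png",I[n])
a=I["scene"][110:210,265:395];b=I["top"][140:240,220:350]
cv2.imwrite("pics/pre1.png",np.hstack([cv2.resize(x,(400,308),interpolation=3) for x in(a,b)]))
E
```

```text
clock: 4.4
position: [0.4729, -0.1234, 0.2872]
ee_rot: [-0.002, 0.427, 0.904, 0.001]
contact_force: [0.0, -0.9, -0.2]
width: 0.0125
gripper_force: 26.2
clock: 4.9
position: [0.5288, 0.0739, 0.3156]
ee_rot: [-0.002, 0.117, 0.993, 0.001]
contact_force: [0.2, -0.8, -0.8]
width: 0.0126
gripper_force: 26.2
clock: 5.1
position: [0.5291, 0.0723, 0.3153]
ee_rot: [-0.002, 0.118, 0.993, -0.0]
contact_force: [-0.7, 0.3, 0.2]
width: 0.0123
gripper_force: 26.2
[0.52911181 0.07228596 0.31528792] [ 5.20023913e-03  1.85347274e-01  1.46802895e+00  3.87578572e-04
  1.49182959e+00 -1.32844779e+00]
```

View pics/pre1.png

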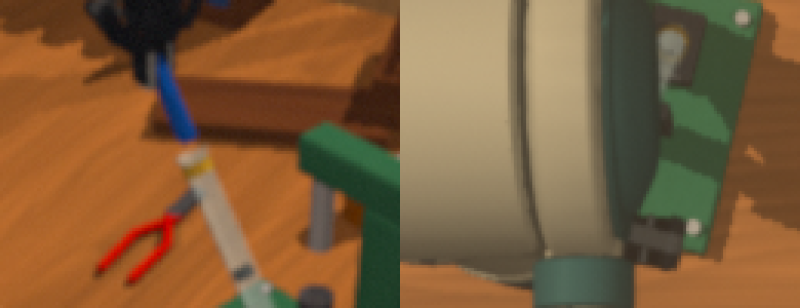

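```bash
python3 -m inch '[{"claw":-1,"travel":[0.028,-0.007,-0.041],"turn":0},{"claw":-1,"travel":[0.056,-0.014,-0.082],"turn":0},{"claw":-1,"travel":[0.083,-0.021,-0.123],"turn":0},{"claw":-1,"travel":[0.083,-0.021,-0.123],"turn":0}]'
python3 -m inch '[{"claw":-1,"travel":[0.028,-0.007,-0.041],"turn":0},{"claw":-1,"travel":[0.056,-0.014,-0.082],"turn":0},{"claw":-1,"travel":[0.056,-0.014,-0.082],"turn":0}]'
python3 - <<'E'
from h import *
cv2.imwrite("pics/in1.png",cv2.resize(snap("scene")[110:240,265:395],(400,400),interpolation=3))
E
```

```text
clock: 5.6
position: [0.5458, 0.0672, 0.2891]
ee_rot: [-0.003, 0.12, 0.993, 0.001]
contact_force: [-1.6, 2.3, -4.1]
width: 0.0127
gripper_force: 25.9
clock: 5.9
position: [0.5569, 0.0648, 0.2733]
ee_rot: [-0.002, 0.119, 0.993, 0.001]
contact_force: [-2.0, 4.0, -5.9]
width: 0.0126
gripper_force: 25.7
```

View pics/in1.png

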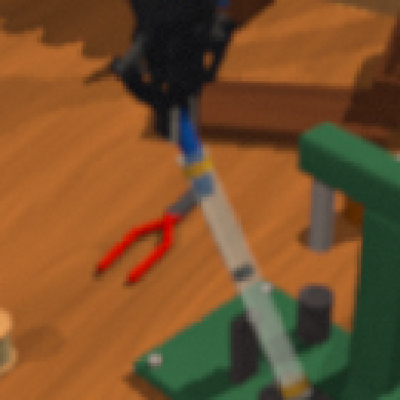

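Blue's foot is inside the tube (blue shows just below the band at about (205,185)), so I'll release it, retract and go above yellow.

```bash
python3 -m inch '[{"claw":-0.3,"travel":[0,0,0],"turn":0},{"claw":-0.3,"travel":[0,0,0],"turn":0},{"claw":-0.3,"travel":[-0.04,0.01,0.06],"turn":0},{"claw":-0.3,"travel":[-0.09,0.022,0.13],"turn":0},{"claw":-0.3,"travel":[-0.139,0.035,0.205],"turn":0}]'
python3 -m inch '[{"claw":0,"travel":[-0.023,-0.144,0],"turn":-0.04},{"claw":0,"travel":[-0.046,-0.288,0],"turn":-0.08},{"claw":0,"travel":[-0.07,-0.432,-0.1],"turn":-0.12},{"claw":0,"travel":[-0.092,-0.576,-0.2],"turn":-0.16},{"claw":0,"travel":[-0.114,-0.72,-0.25],"turn":-0.2}]'
python3 -m inch '[{"claw":0,"travel":[-0.023,-0.144,-0.05],"turn":-0.04},{"claw":0,"travel":[-0.046,-0.288,-0.1],"turn":-0.08},{"claw":0,"travel":[-0.07,-0.432,-0.15],"turn":-0.12},{"claw":0,"travel":[-0.092,-0.576,-0.2],"turn":-0.16},{"claw":0,"travel":[-0.114,-0.71,-0.25],"turn":-0.19}]'
python3 - <<'E'
from h import *
from rig import get_state
I={n:snap(n) for n in P}
s=get_state();print(s['position'],s['ee_rot'])
for n in P:cv2.imwrite(f"pics/{n}2.png",I[n])
a=I["scene"][140:240,300:400]
u=np.array([-.5565,.1388,.819]);M=np.array([.5755,.061,.244])
H=cv2.cvtColor(I["scene"],cv2.COLOR_BGR2HSV)
m=cv2.inRange(H,(95,70,40),(130,255,255));m[:150]=0;m[245:]=0;m[:,:310]=0;m[:,385:]=0
ys,xs=np.nonzero(m);print("blue px",len(xs),xs.min(),xs.max(),ys.min(),ys.max())
for t in(0,20,40,60,80,100,120,140,160):print(t,proj("scene",M-u*t/1e3).round(1),end=" ")
E
```

```text
clock: 6.45
position: [0.5295, 0.0715, 0.3185]
ee_rot: [0.001, 0.119, 0.993, -0.0]
contact_force: [-0.4, 0.8, 1.5]
width: 0.03
gripper_force: 0.0
clock: 6.95
position: [0.5062, -0.0733, 0.2671]
ee_rot: [0.001, 0.422, 0.907, -0.0]
contact_force: [0.8, -0.3, -0.0]
width: 0.0427
gripper_force: 0.0
clock: 7.45
position: [0.4845, -0.2159, 0.2182]
ee_rot: [0.002, 0.67, 0.743, 0.0]
contact_force: [0.3, 1.4, -0.3]
width: 0.0432
gripper_force: 0.0
[ 0.48370951 -0.21729942  0.21701903] [ 0.00094386  0.66968715  0.74264232 -0.00078087]
blue px 90 331 343 172 197
0 [327.2 159.3] 20 [330.1 165.9] 40 [333.  172.5] 60 [335.9 179.1] 80 [338.8 185.6] 100 [341.7 192. ] 120 [344.5 198.5] 140 [347.4 204.8] 160 [350.2 211.2]
```

Blue lies 38–116 mm below the rim, resting on the follower. Next I'll take yellow the same way.

```bash
python3 -m inch '[{"claw":0,"travel":[0,0.015,-0.25],"turn":0},{"claw":0,"travel":[0,0.015,-0.5],"turn":0},{"claw":0,"travel":[0,0.015,-0.65],"turn":0},{"claw":0,"travel":[0,0.015,-0.675],"turn":0},{"claw":0,"travel":[0,0.015,-0.675],"turn":0}]'
python3 -m inch '[{"claw":-1,"travel":[0,0,0],"turn":0},{"claw":-1,"travel":[0,0,0],"turn":0},{"claw":-1,"travel":[0,0,0],"turn":0},{"claw":-1,"travel":[0,0,0],"turn":0},{"claw":-1,"travel":[0,0,0],"turn":0}]' 20
python3 -m inch '[{"claw":-1,"travel":[0,0,0.025],"turn":0},{"claw":-1,"travel":[0,0,0.05],"turn":0},{"claw":-1,"travel":[0,0,0.05],"turn":0},{"claw":-1,"travel":[-0.005,0.05,0.05],"turn":0},{"claw":-1,"travel":[-0.011,0.1,0.05],"turn":0}]'
python3 -m inch '[{"claw":-1,"travel":[-0.004,0.03,-0.008],"turn":0},{"claw":-1,"travel":[-0.008,0.06,-0.018],"turn":0},{"claw":-1,"travel":[-0.01,0.09,-0.03],"turn":0},{"claw":-1,"travel":[-0.01,0.095,-0.03],"turn":0},{"claw":-1,"travel":[-0.01,0.095,-0.03],"turn":0}]'
python3 -m inch '[{"claw":-1,"travel":[0,0,0.2],"turn":0},{"claw":-1,"travel":[0,0,0.4],"turn":0.045},{"claw":-1,"travel":[0,0,0.6],"turn":0.09},{"claw":-1,"travel":[0,0,0.8],"turn":0.135},{"claw":-1,"travel":[0,0,1.0],"turn":0.18}]'
python3 -c "
from rig import get_state;s=get_state();print(s['clock'],s['position'],s['ee_rot'])"
```

```text
clock: 8.05
position: [0.485, -0.2112, 0.0823]
ee_rot: [0.0, 0.668, 0.744, 0.0]
contact_force: [0.2, 0.2, 0.7]
width: 0.0422
gripper_force: 0.0
clock: 8.55
position: [0.4857, -0.2123, 0.0835]
ee_rot: [0.002, 0.668, 0.744, 0.0]
contact_force: [-0.5, 0.5, 9.1]
width: 0.0123
gripper_force: 25.6
clock: 9.05
position: [0.4826, -0.1921, 0.0915]
ee_rot: [0.001, 0.668, 0.744, -0.0]
contact_force: [-0.8, -3.7, -0.7]
width: 0.0125
gripper_force: 24.6
clock: 9.55
position: [0.4802, -0.1719, 0.085]
ee_rot: [-0.0, 0.668, 0.744, 0.0]
contact_force: [0.5, -2.3, 1.1]
width: 0.0126
gripper_force: 25.0
clock: 10.05
position: [0.4795, -0.1711, 0.2862]
ee_rot: [-0.002, 0.431, 0.902, 0.001]
contact_force: [0.3, -0.3, -0.2]
width: 0.0123
gripper_force: 24.9
10.05 [ 0.47945213 -0.17114368  0.2862054 ] [-0.00153884  0.43149781  0.90211196  0.00113081]
```

```bash
python3 -m inch '[{"claw":-1,"travel":[0.04,0.16,0.15],"turn":0.04},{"claw":-1,"travel":[0.08,0.32,0.15],"turn":0.08},{"claw":-1,"travel":[0.12,0.48,0.15],"turn":0.12},{"claw":-1,"travel":[0.16,0.64,0.15],"turn":0.16},{"claw":-1,"travel":[0.18,0.8,0.15],"turn":0.207}]'
python3 -m inch '[{"claw":-1,"travel":[0.04,0.2,0],"turn":0},{"claw":-1,"travel":[0.068,0.422,0],"turn":0},{"claw":-1,"travel":[0.068,0.422,0],"turn":0},{"claw":-1,"travel":[0.068,0.422,0],"turn":0}]'
python3 - <<'E'
from h import *
from rig import get_state
s=get_state();print(s['position'],s['ee_rot'])
im=snap("scene")
H=cv2.cvtColor(im,cv2.COLOR_BGR2HSV)
m=cv2.inRange(H,(22,160,90),(35,255,255));m[:120]=0;m[156:]=0;m[:,:300]=0;m[:,345:]=0
ys,xs=np.nonzero(m);print("yellow px",len(xs),xs.min(),xs.max(),ys.min(),ys.max(),np.polyfit(ys,xs,1),"at y",ys.mean(),xs.mean())
u=np.array([-.5565,.1388,.819]);M=np.array([.5755,.061,.244])
for t in(0,10,40,70,90):print(t,proj("scene",M+u*t/1e3).round(1),end=" ")
cv2.imwrite("pics/pre2.png",cv2.resize(im[110:210,265:395],(520,400),interpolation=3))
E
```

```text
clock: 10.55
position: [0.5158, -0.0103, 0.3145]
ee_rot: [-0.001, 0.121, 0.993, 0.001]
contact_force: [-0.1, 0.6, 0.1]
width: 0.0123
gripper_force: 24.9
clock: 10.95
position: [0.529, 0.0732, 0.3144]
ee_rot: [-0.002, 0.122, 0.992, 0.0]
contact_force: [-0.5, -0.3, -0.8]
width: 0.0122
gripper_force: 24.9
[0.52900155 0.07316819 0.3144106 ] [-1.56459339e-03  1.22285447e-01  9.92493726e-01  1.61769623e-04]
yellow px 156 316 328 128 155 [  0.35587553 270.32699439] at y 143.12820512820514 321.2628205128205
0 [327.2 159.3] 10 [325.7 156. ] 40 [321.2 145.9] 70 [316.7 135.7] 90 [313.7 128.9]
```

View pics/pre2.png

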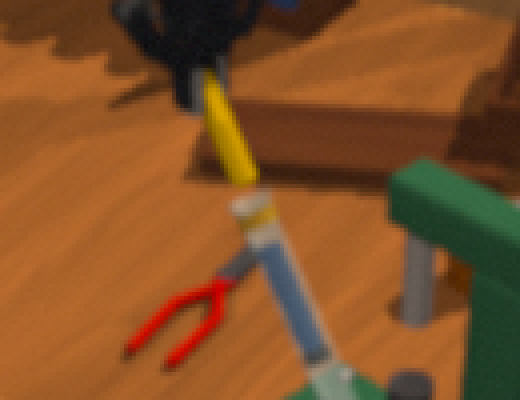

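Yellow lines up with the tube, its foot at about (250,180) just above the mouth at (252,205), so I'll insert it.

```bash
python3 -m inch '[{"claw":-1,"travel":[0.028,-0.007,-0.041],"turn":0},{"claw":-1,"travel":[0.056,-0.014,-0.082],"turn":0},{"claw":-1,"travel":[0.083,-0.021,-0.123],"turn":0},{"claw":-1,"travel":[0.083,-0.021,-0.123],"turn":0}]'
python3 -m inch '[{"claw":-1,"travel":[0.028,-0.007,-0.041],"turn":0},{"claw":-1,"travel":[0.056,-0.014,-0.082],"turn":0},{"claw":-1,"travel":[0.056,-0.014,-0.082],"turn":0}]'
python3 -m inch '[{"claw":-0.3,"travel":[0,0,0],"turn":0},{"claw":-0.3,"travel":[0,0,0],"turn":0},{"claw":-0.3,"travel":[-0.04,0.01,0.06],"turn":0},{"claw":-0.3,"travel":[-0.09,0.022,0.13],"turn":0},{"claw":-0.3,"travel":[-0.139,0.035,0.205],"turn":0}]'
python3 - <<'E'
from h import *
from rig import get_state
s=get_state();print(s['position'],s['ee_rot'])
im=snap("scene");cv2.imwrite("pics/in2.png",im)
H=cv2.cvtColor(im,cv2.COLOR_BGR2HSV)
m=cv2.inRange(H,(22,160,90),(35,255,255));m[:120]=0;m[180:]=0;m[:,:300]=0;m[:,345:]=0
ys,xs=np.nonzero(m);print("yellow px",len(xs),xs.min(),xs.max(),ys.min(),ys.max())
m=cv2.inRange(H,(95,70,40),(130,255,255));m[:150]=0;m[245:]=0;m[:,:310]=0;m[:,385:]=0
ys,xs=np.nonzero(m);print("blue px",len(xs),xs.min(),xs.max(),ys.min(),ys.max())
u=np.array([-.5565,.1388,.819]);M=np.array([.5755,.061,.244])
for t in(0,10,20,30,40,50,60,70):print(t,proj("scene",M+u*t/1e3).round(1),end=" ")
E
```

```text
clock: 11.4
position: [0.5458, 0.0675, 0.288]
ee_rot: [-0.003, 0.124, 0.992, 0.001]
contact_force: [-0.7, 3.2, -3.2]
width: 0.0126
gripper_force: 24.7
clock: 11.7
position: [0.5567, 0.0651, 0.2728]
ee_rot: [-0.002, 0.124, 0.992, 0.001]
contact_force: [-3.4, 3.6, -4.3]
width: 0.0128
gripper_force: 24.5
clock: 12.2
position: [0.5293, 0.0719, 0.3173]
ee_rot: [0.001, 0.124, 0.992, -0.0]
contact_force: [0.1, -0.4, -0.2]
width: 0.0302
gripper_force: 0.0
[0.5292557  0.07186718 0.31728035] [ 8.03312139e-04  1.23628530e-01  9.92328242e-01 -2.33998226e-05]
yellow px 100 318 328 146 161
blue px 89 332 344 174 198
0 [327.2 159.3] 10 [325.7 156. ] 20 [324.2 152.6] 30 [322.7 149.3] 40 [321.2 145.9] 50 [319.7 142.5] 60 [318.2 139.1] 70 [316.7 135.7]
```

```bash
python3 -m inch '[{"claw":-1,"travel":[0,0,0.05],"turn":-0.045},{"claw":-1,"travel":[0,0,0.05],"turn":-0.09},{"claw":-1,"travel":[0,0,0.05],"turn":-0.135},{"claw":-1,"travel":[0,0,0.05],"turn":-0.18},{"claw":-1,"travel":[0,0,0.05],"turn":-0.225}]' 40
python3 -m inch '[{"claw":-1,"travel":[0,0,0],"turn":-0.045},{"claw":-1,"travel":[0,0,0],"turn":-0.09},{"claw":-1,"travel":[0,0,0],"turn":-0.135},{"claw":-1,"travel":[0,0,0],"turn":-0.18},{"claw":-1,"travel":[0,0,0],"turn":-0.225}]'
python3 -m inch '[{"claw":-1,"travel":[0.066,-0.013,0],"turn":-0.045},{"claw":-1,"travel":[0.066,-0.013,0],"turn":-0.05},{"claw":-1,"travel":[0.066,-0.013,-0.05],"turn":-0.05},{"claw":-1,"travel":[0.066,-0.013,-0.09],"turn":-0.05},{"claw":-1,"travel":[0.066,-0.013,-0.09],"turn":-0.05}]'
python3 - <<'E'
from h import *
from rig import get_state
s=get_state();print(s['position'],s['ee_rot'],s['width'])
im=snap("scene");cv2.imwrite("pics/push2.png",cv2.resize(im[110:210,265:395],(780,600),interpolation=3))
E
```

```text
clock: 12.75
position: [0.5298, 0.0719, 0.3267]
ee_rot: [0.001, 0.462, 0.887, 0.0]
contact_force: [0.1, -0.1, -0.7]
width: -0.0003
gripper_force: 0.0
clock: 13.25
position: [0.5298, 0.0719, 0.3267]
ee_rot: [0.001, 0.74, 0.672, 0.001]
contact_force: [-0.5, 0.3, 0.6]
width: 0.0001
gripper_force: 0.0
clock: 13.75
position: [0.5416, 0.0694, 0.3056]
ee_rot: [-0.001, 0.789, 0.615, -0.001]
contact_force: [-0.1, 0.2, 0.4]
width: 0.0002
gripper_force: 0.0
[0.54163923 0.06935291 0.30561635] [-0.00106787  0.78864594  0.61484504 -0.00142171] 0.00023910096558458788
```

View pics/push2.png

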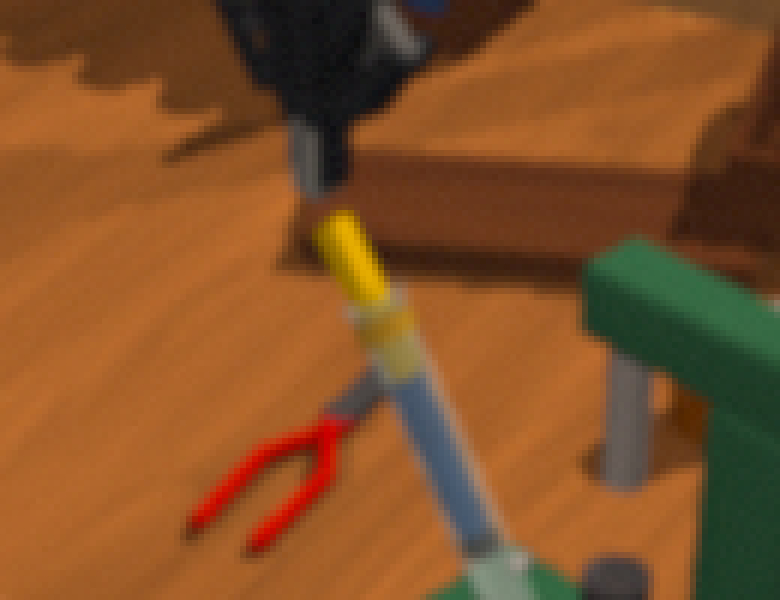

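The yellow end at about (336,222) stands 38 mm out of the mouth, with the closed fingertips just above and to the left of it at (320,192). I'll push gently along the axis.

```bash
python3 -m inch '[{"claw":-1,"travel":[0.0145,-0.0035,0],"turn":0},{"claw":-1,"travel":[0.028,-0.007,-0.02],"turn":0},{"claw":-1,"travel":[0.0425,-0.0105,-0.041],"turn":0},{"claw":-1,"travel":[0.0425,-0.0105,-0.041],"turn":0}]'
python3 -m inch '[{"claw":-1,"travel":[0.014,-0.0035,-0.0205],"turn":0},{"claw":-1,"travel":[0.028,-0.007,-0.041],"turn":0},{"claw":-1,"travel":[0.042,-0.0105,-0.0615],"turn":0},{"claw":-1,"travel":[0.056,-0.014,-0.082],"turn":0}]'
python3 -m inch '[{"claw":-1,"travel":[0.014,-0.0035,-0.0205],"turn":0},{"claw":-1,"travel":[0.028,-0.007,-0.041],"turn":0},{"claw":-1,"travel":[0.028,-0.007,-0.041],"turn":0}]'
cat > sp.py <<'E'
from h import *
from rig import get_state
s=get_state();p=s['position'];print(p,s['contact_force'])
im=snap("scene");H=cv2.cvtColor(im,cv2.COLOR_BGR2HSV)
u=np.array([-.5565,.1388,.819]);M=np.array([.5755,.061,.244])
print("TCP-19 axial mm",((p-[0,0,.019])-M)@u*1e3, "perp",(((p-[0,0,.019])-M)-(((p-[0,0,.019])-M)@u)*u)*1e3)
T=np.arange(-240,80);px=np.array([proj("scene",M+u*t/1e3) for t in T])
for c,lo,hi in(("blue",(95,70,40),(130,255,255)),("yellow",(20,125,90),(36,255,255)),("red",(0,160,80),(6,255,255)),("dark",(0,0,0),(180,255,75))):
    m=cv2.inRange(H,lo,hi);on=[t for t,(x,y) in zip(T,px) if m[int(round(y)),int(round(x))]]
    r=np.split(np.array(on),np.nonzero(np.diff(on)>2)[0]+1) if on else[]
    print(c,[(int(q[0]),int(q[-1])) for q in r])
cv2.imwrite("pics/last.png",cv2.resize(im[110:230,265:395],(650,600),interpolation=3))
E
python3 sp.py
```

```text
clock: 14.2
position: [0.5518, 0.067, 0.2982]
ee_rot: [-0.0, 0.789, 0.614, -0.0]
contact_force: [-0.2, -0.1, 0.1]
width: 0.0001
gripper_force: 0.0
clock: 14.6
position: [0.5635, 0.0642, 0.2842]
ee_rot: [0.001, 0.789, 0.614, 0.001]
contact_force: [-1.7, -0.2, 6.3]
width: -0.0002
gripper_force: 3.5
clock: 14.9
position: [0.5698, 0.0623, 0.2754]
ee_rot: [0.002, 0.789, 0.614, 0.001]
contact_force: [0.4, -1.5, 4.6]
width: 0.0003
gripper_force: 2.1
[0.56984297 0.06228941 0.27543352] [ 0.4427373  -1.54156936  4.63102103]
TCP-19 axial mm 13.510161710549697 perp [ 1.8613739  -0.58580424  1.36869932]
blue [(-142, -71)]
yellow [(-240, -239), (-63, 8)]
red []
dark [(12, 18), (32, 38), (48, 51), (54, 79)]
```

```bash
python3 -m inch '[{"claw":-1,"travel":[-0.014,0.0035,0.0205],"turn":0},{"claw":-1,"travel":[-0.048,0.012,0.0205],"turn":0},{"claw":-1,"travel":[-0.03,0.0075,-0.006],"turn":0},{"claw":-1,"travel":[-0.015,0.004,-0.028],"turn":0},{"claw":-1,"travel":[0,0,-0.05],"turn":0}]'
python3 sp.py
python3 -m inch '[{"claw":-1,"travel":[0.007,-0.002,-0.01],"turn":0},{"claw":-1,"travel":[0.014,-0.0035,-0.0205],"turn":0},{"claw":-1,"travel":[0.014,-0.0035,-0.0205],"turn":0}]'
python3 sp.py
```

```text
clock: 15.45
position: [0.5682, 0.0631, 0.2642]
ee_rot: [-0.0, 0.789, 0.614, -0.0]
contact_force: [-2.1, -0.1, 3.3]
width: -0.0002
gripper_force: 2.1
[0.56824971 0.06314908 0.26421435] [-2.0910811  -0.12918373  3.27157707]
TCP-19 axial mm 5.327629988416829 perp [-4.28546407  1.4096003  -3.14897993]
blue [(-155, -83)]
yellow [(-73, 4)]
red []
dark [(6, 18), (33, 79)]
clock: 15.8
position: [0.571, 0.0624, 0.2603]
ee_rot: [-0.0, 0.789, 0.614, -0.0]
contact_force: [-2.6, 1.3, 3.3]
width: -0.0
gripper_force: 2.2
[0.57101634 0.06239185 0.26033898] [-2.61854863  1.34197151  3.2851101 ]
TCP-19 axial mm 0.5089676012589879 perp [-4.20041664  1.3212032  -3.07786531]
blue [(-162, -90)]
yellow [(-240, -239), (-79, -4)]
red []
dark [(-169, -168), (0, 11), (27, 71), (77, 79)]
```

```bash
python3 -m inch '[{"claw":-1,"travel":[0.003,-0.001,-0.005],"turn":0},{"claw":-1,"travel":[0.006,-0.0015,-0.008],"turn":0},{"claw":-1,"travel":[0.006,-0.0015,-0.008],"turn":0}]'
python3 -m inch '[{"claw":-1,"travel":[0.003,-0.001,-0.005],"turn":0},{"claw":-1,"travel":[0.006,-0.0015,-0.008],"turn":0},{"claw":-1,"travel":[0.006,-0.0015,-0.008],"turn":0}]'
python3 sp.py
```

```text
clock: 16.15
position: [0.5713, 0.0623, 0.26]
ee_rot: [-0.001, 0.789, 0.614, -0.0]
contact_force: [-6.6, 1.6, 10.9]
width: 0.0
gripper_force: 5.3
clock: 16.45
position: [0.5715, 0.0623, 0.2598]
ee_rot: [-0.001, 0.789, 0.614, -0.001]
contact_force: [-10.7, 1.5, 16.8]
width: 0.0001
gripper_force: 8.5
[0.57148816 0.06231232 0.25975332] [-10.65991652   1.50200553  16.75315947]
TCP-19 axial mm -0.24429543152081198 perp [-4.14778974  1.34623078 -3.04660628]
blue [(-162, -90)]
yellow [(-240, -239), (-79, -7)]
red []
dark [(0, 11), (30, 79)]
```

The fingers now touch the rim, with yellow's end about 5 mm inside it. I'll back off and fetch red.

```bash
python3 -m inch '[{"claw":-1,"travel":[-0.028,0.007,0.05],"turn":0},{"claw":-1,"travel":[-0.08,0.02,0.12],"turn":0},{"claw":-0.5,"travel":[-0.15,0.03,0.25],"turn":0}]'
python3 -m inch '[{"claw":0,"travel":[-0.03,-0.16,0],"turn":0.025},{"claw":0,"travel":[-0.06,-0.32,0],"turn":0.05},{"claw":0,"travel":[-0.09,-0.48,-0.1],"turn":0.075},{"claw":0,"travel":[-0.12,-0.64,-0.2],"turn":0.1},{"claw":0,"travel":[-0.14,-0.8,-0.25],"turn":0.113}]' 20
python3 -m inch '[{"claw":0,"travel":[-0.03,-0.2,-0.05],"turn":0},{"claw":0,"travel":[-0.06,-0.4,-0.1],"turn":0},{"claw":0,"travel":[-0.09,-0.6,-0.15],"turn":0},{"claw":0,"travel":[-0.12,-0.84,-0.25],"turn":0},{"claw":0,"travel":[-0.12,-0.84,-0.25],"turn":0}]'
python3 - <<'E'
from h import *
from rig import get_state
s=get_state();p=s['position'];e=s['ee_rot'];print(p,2*np.degrees(np.arctan2(e[2],e[1]))-90)
d=(np.array([.4888,-.2620,.082])-p)/.2;print(d)
E
```

```text
clock: 16.8
position: [0.5427, 0.0676, 0.3061]
ee_rot: [-0.001, 0.789, 0.614, -0.001]
contact_force: [0.5, 0.0, -0.1]
width: 0.013
gripper_force: 0.0
clock: 17.3
position: [0.5143, -0.0932, 0.2561]
ee_rot: [-0.001, 0.667, 0.745, -0.0]
contact_force: [0.0, -0.2, 0.0]
width: 0.0426
gripper_force: 0.0
clock: 17.8
position: [0.49, -0.265, 0.2051]
ee_rot: [-0.001, 0.67, 0.742, -0.002]
contact_force: [-0.3, 0.4, -0.4]
width: 0.0429
gripper_force: 0.0
[ 0.49003543 -0.26497833  0.20513535] 5.869898182825068
[-0.00617715  0.01489165 -0.61567676]
```

```bash
python3 sp.py
python3 - <<'E'
from h import *
im=snap("scene");H=cv2.cvtColor(im,cv2.COLOR_BGR2HSV)
m=cv2.inRange(H,(0,190,110),(3,255,255))[230:300,210:260];print(cv2.moments(m,True)["m10"]/m.astype(bool).sum()+210, m.astype(bool).sum())
E
```

```text
[ 0.49003543 -0.26497833  0.20513535] [-0.29102474  0.39339459 -0.40502396]
TCP-19 axial mm -45.07590493673458 perp [-110.54931204 -319.72179508  -20.94748143]
blue [(-162, -90)]
yellow [(-240, -239), (-82, -4)]
red []
dark [(18, 29)]
233.0 81
```

```bash
python3 -m inch '[{"claw":0,"travel":[-0.005,0.015,-0.2],"turn":0},{"claw":0,"travel":[-0.005,0.015,-0.45],"turn":0},{"claw":0,"travel":[-0.005,0.015,-0.6],"turn":0},{"claw":0,"travel":[-0.005,0.015,-0.615],"turn":0},{"claw":0,"travel":[-0.005,0.015,-0.615],"turn":0}]'
python3 -m inch '[{"claw":-1,"travel":[0,0,0],"turn":0},{"claw":-1,"travel":[0,0,0],"turn":0},{"claw":-1,"travel":[0,0,0],"turn":0},{"claw":-1,"travel":[0,0,0],"turn":0},{"claw":-1,"travel":[0,0,0],"turn":0}]' 20
python3 -m inch '[{"claw":-1,"travel":[0,0,0.025],"turn":0},{"claw":-1,"travel":[0,0,0.05],"turn":0},{"claw":-1,"travel":[0,0,0.05],"turn":0},{"claw":-1,"travel":[-0.005,0.05,0.05],"turn":0},{"claw":-1,"travel":[-0.011,0.1,0.05],"turn":0}]'
python3 -m inch '[{"claw":-1,"travel":[-0.004,0.03,-0.008],"turn":0},{"claw":-1,"travel":[-0.008,0.06,-0.018],"turn":0},{"claw":-1,"travel":[-0.01,0.09,-0.03],"turn":0},{"claw":-1,"travel":[-0.01,0.095,-0.03],"turn":0},{"claw":-1,"travel":[-0.01,0.095,-0.03],"turn":0}]'
python3 -m inch '[{"claw":-1,"travel":[0,0,0.2],"turn":0},{"claw":-1,"travel":[0,0,0.4],"turn":0.045},{"claw":-1,"travel":[0,0,0.6],"turn":0.09},{"claw":-1,"travel":[0,0,0.8],"turn":0.135},{"claw":-1,"travel":[0,0,1.0],"turn":0.18}]'
python3 - <<'E'
from rig import get_state
import numpy as np
s=get_state();p=s['position'];e=s['ee_rot'];h=2*np.degrees(np.arctan2(e[2],e[1]))-90;print(p,h)
print((np.array([.529,.0735,.318])-p)/.2,(76.2-h)/180)
E
```

```text
clock: 18.4
position: [0.4913, -0.2564, 0.0848]
ee_rot: [0.0, 0.668, 0.744, 0.0]
contact_force: [0.1, 0.5, 1.0]
width: 0.0426
gripper_force: 0.0
clock: 18.9
position: [0.491, -0.2581, 0.0862]
ee_rot: [0.001, 0.668, 0.744, -0.0]
contact_force: [-2.4, 0.1, 6.1]
width: 0.0127
gripper_force: 19.5
clock: 19.4
position: [0.4881, -0.2374, 0.0941]
ee_rot: [0.0, 0.668, 0.744, -0.0]
contact_force: [-0.9, -3.2, -1.8]
width: 0.0127
gripper_force: 19.5
clock: 19.9
position: [0.4863, -0.2176, 0.088]
ee_rot: [-0.001, 0.668, 0.744, 0.0]
contact_force: [-1.7, -0.6, -0.5]
width: 0.0128
gripper_force: 19.5
clock: 20.4
position: [0.4865, -0.2175, 0.2897]
ee_rot: [-0.0, 0.431, 0.902, 0.001]
contact_force: [1.5, 0.3, -0.6]
width: 0.0124
gripper_force: 19.8
[ 0.48652228 -0.21747408  0.28972534] 38.88138215980243
[0.21238862 1.4548704  0.14137331] 0.20732565466776431
```

```bash
python3 -m inch '[{"claw":-1,"travel":[0.03,0.18,0.14],"turn":0.042},{"claw":-1,"travel":[0.05,0.36,0.14],"turn":0.084},{"claw":-1,"travel":[0.08,0.54,0.14],"turn":0.126},{"claw":-1,"travel":[0.1,0.72,0.14],"turn":0.168},{"claw":-1,"travel":[0.12,0.85,0.14],"turn":0.207}]'
python3 -m inch '[{"claw":-1,"travel":[0.03,0.2,0],"turn":0},{"claw":-1,"travel":[0.06,0.4,0],"turn":0},{"claw":-1,"travel":[0.09,0.6,0],"turn":0},{"claw":-1,"travel":[0.092,0.605,0],"turn":0},{"claw":-1,"travel":[0.092,0.605,0],"turn":0}]'
python3 - <<'E'
from h import *
from rig import get_state
s=get_state();print(s['position'],s['ee_rot'])
im=snap("scene")
H=cv2.cvtColor(im,cv2.COLOR_BGR2HSV)
m=cv2.inRange(H,(0,190,90),(4,255,255));m[:118]=0;m[160:]=0;m[:,:303]=0;m[:,340:]=0
ys,xs=np.nonzero(m);print("red px",len(xs),xs.min(),xs.max(),ys.min(),ys.max(),np.polyfit(ys,xs,1),"at y",ys.mean(),xs.mean())
u=np.array([-.5565,.1388,.819]);M=np.array([.5755,.061,.244])
for t in(0,10,40,70,90):print(t,proj("scene",M+u*t/1e3).round(1),end=" ")
cv2.imwrite("pics/pre3.png",cv2.resize(im[110:210,265:395],(780,600),interpolation=3))
E
```

```text
clock: 20.9
position: [0.5103, -0.0454, 0.3162]
ee_rot: [-0.0, 0.12, 0.993, 0.001]
contact_force: [0.6, -0.3, -0.6]
width: 0.0125
gripper_force: 19.8
clock: 21.4
position: [0.5287, 0.0739, 0.3158]
ee_rot: [-0.001, 0.122, 0.992, 0.0]
contact_force: [0.3, -0.9, -0.7]
width: 0.0119
gripper_force: 19.8
[0.52865946 0.07394393 0.31582921] [-5.10978373e-04  1.22334001e-01  9.92488799e-01  3.38394283e-04]
red px 143 316 329 129 155 [  0.36917174 268.7372548 ] at y 143.5944055944056 321.74825174825173
0 [327.2 159.3] 10 [325.7 156. ] 40 [321.2 145.9] 70 [316.7 135.7] 90 [313.7 128.9]
```

```bash
python3 -m inch '[{"claw":-1,"travel":[0.014,-0.0035,-0.0205],"turn":0},{"claw":-1,"travel":[0.028,-0.007,-0.041],"turn":0},{"claw":-1,"travel":[0.028,-0.007,-0.041],"turn":0}]'
python3 -m inch '[{"claw":-1,"travel":[0.008,-0.002,-0.012],"turn":0},{"claw":-1,"travel":[0.015,-0.004,-0.022],"turn":0},{"claw":-1,"travel":[0.015,-0.004,-0.022],"turn":0}]'
python3 sp.py
python3 -m inch '[{"claw":-1,"travel":[0.008,-0.002,-0.012],"turn":0},{"claw":-1,"travel":[0.015,-0.004,-0.022],"turn":0},{"claw":-1,"travel":[0.015,-0.004,-0.022],"turn":0}]' 30
python3 sp.py
```

```text
clock: 21.75
position: [0.5343, 0.0703, 0.307]
ee_rot: [-0.001, 0.124, 0.992, 0.0]
contact_force: [0.7, 0.5, 0.6]
width: 0.0126
gripper_force: 19.8
clock: 22.05
position: [0.5359, 0.0706, 0.3038]
ee_rot: [-0.002, 0.124, 0.992, 0.0]
contact_force: [-4.3, 1.0, 3.3]
width: 0.0128
gripper_force: 20.3
[0.53591183 0.07056166 0.30375553] [-4.29189068  0.99230288  3.26572288]
TCP-19 axial mm 56.736754773116346 perp [-8.01416744  1.68660267 -5.71187304]
blue [(-164, -92)]
yellow [(-240, -239), (-82, -10)]
red [(-2, 64)]
dark [(77, 79)]
clock: 22.4
position: [0.5377, 0.0705, 0.2992]
ee_rot: [-0.003, 0.123, 0.992, 0.001]
contact_force: [-7.9, 2.5, 5.2]
width: 0.0119
gripper_force: 32.8
[0.53771875 0.070504   0.29921395] [-7.87566314  2.51705184  5.23766247]
TCP-19 axial mm 52.00365021391728 perp [-8.84122017  2.28589697 -6.37703587]
blue [(-169, -96)]
yellow [(-89, -13)]
red [(-2, 64)]
dark [(72, 79)]
```

```bash
python3 -m inch '[{"claw":-1,"travel":[0.014,-0.0035,-0.0205],"turn":0},{"claw":-1,"travel":[0.028,-0.007,-0.041],"turn":0},{"claw":-1,"travel":[0.042,-0.0105,-0.0615],"turn":0}]'
python3 -m inch '[{"claw":-1,"travel":[0.014,-0.0035,-0.0205],"turn":0},{"claw":-1,"travel":[0.028,-0.007,-0.041],"turn":0},{"claw":-1,"travel":[0.028,-0.007,-0.041],"turn":0}]'
python3 sp.py
```

```text
clock: 22.75
position: [0.5456, 0.0686, 0.2867]
ee_rot: [-0.004, 0.123, 0.992, 0.001]
contact_force: [-8.6, 2.9, 4.8]
width: 0.0123
gripper_force: 32.9
clock: 23.05
position: [0.5512, 0.0672, 0.2776]
ee_rot: [-0.004, 0.123, 0.992, 0.001]
contact_force: [-8.1, 2.6, 1.3]
width: 0.0123
gripper_force: 32.5
[0.55123566 0.06719287 0.27757493] [-8.12394752  2.6112332   1.26445471]
TCP-19 axial mm 26.29954548991339 perp [-9.6286444   2.54249431 -6.96439621]
blue [(-196, -124)]
yellow [(-240, -239), (-113, -40), (-15, -13)]
red [(0, 38)]
dark [(45, 79)]
```

```bash
python3 -m inch '[{"claw":-1,"travel":[0.014,-0.0035,-0.0205],"turn":0},{"claw":-1,"travel":[0.028,-0.007,-0.041],"turn":0},{"claw":-1,"travel":[0.033,-0.008,-0.049],"turn":0},{"claw":-1,"travel":[0.033,-0.008,-0.049],"turn":0}]'
python3 sp.py
python3 -m inch '[{"claw":-0.3,"travel":[0,0,0],"turn":0},{"claw":-0.3,"travel":[0,0,0],"turn":0},{"claw":-0.3,"travel":[-0.05,0.012,0.08],"turn":0},{"claw":-0.3,"travel":[-0.1,0.025,0.16],"turn":0},{"claw":-1,"travel":[-0.15,0.037,0.25],"turn":0}]'
python3 sp.py
```

```text
clock: 23.5
position: [0.5572, 0.0658, 0.2678]
ee_rot: [-0.005, 0.123, 0.992, 0.001]
contact_force: [-8.8, 3.5, 0.9]
width: 0.0124
gripper_force: 32.6
[0.55721667 0.06576794 0.26781587] [-8.80875345  3.48376011  0.87550647]
TCP-19 axial mm 14.780659606927701 perp [-10.05789611   2.71638915  -7.28949457]
blue [(-205, -134)]
yellow [(-240, -239), (-126, -51), (-15, -13)]
red [(-2, 24)]
dark [(33, 79)]
clock: 24.05
position: [0.5316, 0.0716, 0.3194]
ee_rot: [0.001, 0.124, 0.992, -0.0]
contact_force: [0.3, 0.4, -0.5]
width: 0.0166
gripper_force: 0.0
[0.53162915 0.07163489 0.31935187] [ 0.33973473  0.35970419 -0.45066604]
TCP-19 axial mm 72.0424376300268 perp [-3.77923799  0.63540024 -2.65088307]
blue [(-205, -134)]
yellow [(-240, -239), (-126, -51), (-15, -13)]
red [(-2, 35)]
dark [(77, 79)]
```

Red stands about 35 mm out. I'll now push its end with the closed fingertips.

```bash
python3 -m inch '[{"claw":-1,"travel":[0.0,0.0,0.0],"turn":0},{"claw":-1,"travel":[0.022,-0.005,-0.05],"turn":0},{"claw":-1,"travel":[0.044,-0.0095,-0.103],"turn":0},{"claw":-1,"travel":[0.044,-0.0095,-0.103],"turn":0}]' 40
python3 -m inch '[{"claw":-1,"travel":[0.014,-0.0035,-0.0205],"turn":0},{"claw":-1,"travel":[0.028,-0.007,-0.041],"turn":0},{"claw":-1,"travel":[0.042,-0.0105,-0.0615],"turn":0},{"claw":-1,"travel":[0.042,-0.0105,-0.0615],"turn":0}]'
python3 sp.py
```

```text
clock: 24.5
position: [0.5395, 0.0697, 0.2947]
ee_rot: [-0.003, 0.124, 0.992, -0.0]
contact_force: [-0.1, 0.6, 0.0]
width: 0.0
gripper_force: 0.0
clock: 24.9
position: [0.5483, 0.0679, 0.2855]
ee_rot: [-0.0, 0.124, 0.992, 0.0]
contact_force: [0.7, 0.3, 0.1]
width: 0.0001
gripper_force: 0.0
[0.54834683 0.0679217  0.28551666] [0.74910964 0.31598409 0.113888  ]
TCP-19 axial mm 34.51261106475055 perp [-7.94689936  2.13135216 -5.74917269]
blue [(-208, -136)]
yellow [(-240, -239), (-126, -53), (-15, -13)]
red [(-2, 31)]
dark [(36, 38), (45, 79)]
```

```bash
python3 -m inch '[{"claw":-1,"travel":[0.014,-0.0035,-0.0205],"turn":0},{"claw":-1,"travel":[0.028,-0.007,-0.041],"turn":0},{"claw":-1,"travel":[0.028,-0.007,-0.041],"turn":0}]'
python3 sp.py
python3 -m inch '[{"claw":-1,"travel":[0.014,-0.0035,-0.0205],"turn":0},{"claw":-1,"travel":[0.022,-0.0055,-0.0325],"turn":0},{"claw":-1,"travel":[0.022,-0.0055,-0.0325],"turn":0}]'
python3 sp.py
```

```text
clock: 25.25
position: [0.5539, 0.0665, 0.2774]
ee_rot: [-0.0, 0.124, 0.992, 0.0]
contact_force: [-0.7, 0.1, 2.1]
width: 0.0001
gripper_force: 0.6
[0.55394586 0.06652362 0.27739594] [-0.71947802  0.13306961  2.14520568]
TCP-19 axial mm 24.551829306423556 perp [-7.89104747  2.11582199 -5.7120114 ]
blue [(-218, -149)]
yellow [(-138, -64), (-15, -13)]
red [(-2, 20)]
dark [(39, 79)]
clock: 25.6
position: [0.5587, 0.0654, 0.2711]
ee_rot: [0.0, 0.124, 0.992, 0.0]
contact_force: [-0.4, 0.4, 1.4]
width: 0.0
gripper_force: 0.8
[0.55867737 0.06540864 0.27112894] [-0.41916447  0.39149798  1.42446374]
TCP-19 axial mm 16.631315019067404 perp [-7.56730526  2.1002134  -5.49210798]
blue [(-227, -155)]
yellow [(-145, -71), (-15, -13)]
red [(-2, 11)]
dark [(18, 18), (32, 79)]
```

```bash
python3 -m inch '[{"claw":-1,"travel":[0.003,-0.0007,-0.004],"turn":0},{"claw":-1,"travel":[0.0056,-0.0014,-0.0082],"turn":0},{"claw":-1,"travel":[0.0056,-0.0014,-0.0082],"turn":0}]'
python3 -m inch '[{"claw":-1,"travel":[0.003,-0.0007,-0.004],"turn":0},{"claw":-1,"travel":[0.0056,-0.0014,-0.0082],"turn":0},{"claw":-1,"travel":[0.0056,-0.0014,-0.0082],"turn":0}]'
python3 sp.py
```

```text
clock: 25.95
position: [0.5595, 0.0652, 0.2698]
ee_rot: [0.0, 0.124, 0.992, 0.0]
contact_force: [-2.1, 1.1, 4.8]
width: 0.0002
gripper_force: 1.7
clock: 26.25
position: [0.5606, 0.0649, 0.2683]
ee_rot: [0.0, 0.124, 0.992, 0.0]
contact_force: [-0.9, 1.1, 4.8]
width: -0.0001
gripper_force: 2.2
[0.56063027 0.06493937 0.26826012] [-0.86691196  1.05699996  4.78945886]
TCP-19 axial mm 13.129824244517922 perp [-7.5629849   2.1169464  -5.49321088]
blue [(-228, -187), (-183, -158)]
yellow [(-148, -74), (-15, -13)]
red [(-2, 11)]
dark [(25, 79)]
```

```bash
python3 -m inch '[{"claw":-1,"travel":[0.003,-0.0007,-0.004],"turn":0},{"claw":-1,"travel":[0.0056,-0.0014,-0.0082],"turn":0},{"claw":-1,"travel":[0.0056,-0.0014,-0.0082],"turn":0}]'
python3 -m inch '[{"claw":-1,"travel":[0.003,-0.0007,-0.004],"turn":0},{"claw":-1,"travel":[0.0056,-0.0014,-0.0082],"turn":0},{"claw":-1,"travel":[0.0056,-0.0014,-0.0082],"turn":0}]'
python3 sp.py
```

```text
clock: 26.6
position: [0.5608, 0.065, 0.2679]
ee_rot: [-0.0, 0.124, 0.992, 0.0]
contact_force: [-4.8, 0.8, 12.1]
width: -0.0001
gripper_force: 6.0
clock: 26.9
position: [0.561, 0.065, 0.2676]
ee_rot: [-0.001, 0.123, 0.992, 0.001]
contact_force: [-8.4, 1.1, 18.8]
width: -0.0001
gripper_force: 9.8
[0.56098968 0.06500439 0.26761634] [-8.39125192  1.06022867 18.80399697]
TCP-19 axial mm 12.411586632662507 perp [-7.6032737   2.28166162 -5.5487484 ]
blue [(-228, -158)]
yellow [(-240, -239), (-148, -74), (-15, -13)]
red [(-2, 8)]
dark [(25, 79)]
```

The force rose to 20 N with no further motion, which matches the stack being home. I'll retract and look.

```bash
python3 -m inch '[{"claw":-1,"travel":[-0.014,0.0035,0.0205],"turn":0},{"claw":-1,"travel":[-0.08,0.02,0.12],"turn":0},{"claw":-1,"travel":[-0.2,0.05,0.3],"turn":0},{"claw":-1,"travel":[-0.4,0.05,0.4],"turn":0},{"claw":-1,"travel":[-0.6,0.05,0.4],"turn":0}]'
python3 -m inch '[{"claw":-1,"travel":[0,0,0],"turn":0},{"claw":-1,"travel":[0,0,0],"turn":0}]'
python3 sp.py
python3 - <<'E'
from h import *
a=snap("scene");cv2.imwrite("pics/scene9.png",a)
t=snap("top");cv2.imwrite("pics/top9.png",t)
cv2.imwrite("pics/final.png",np.hstack([cv2.resize(a[140:240,300:380],(400,500),interpolation=3),cv2.resize(t[130:230,260:340],(400,500),interpolation=3)]))
E
```

```text
clock: 27.45
position: [0.4433, 0.0743, 0.3467]
ee_rot: [0.002, 0.124, 0.992, 0.0]
contact_force: [0.1, -0.1, -0.1]
width: -0.0001
gripper_force: 0.0
clock: 27.65
position: [0.4423, 0.0742, 0.3445]
ee_rot: [0.0, 0.124, 0.992, -0.0]
contact_force: [1.0, -0.7, -0.0]
width: -0.0001
gripper_force: 0.0
[0.44227857 0.07424304 0.34453017] [ 1.01060622 -0.682041   -0.03948084]
TCP-19 axial mm 142.7490651167121 perp [-53.78157105  -6.57052699 -35.38131673]
blue [(-228, -184), (-180, -158)]
yellow [(-240, -239), (-148, -74), (-15, -13)]
red [(-2, 8)]
dark [(18, 29)]
```

View pics/final.png

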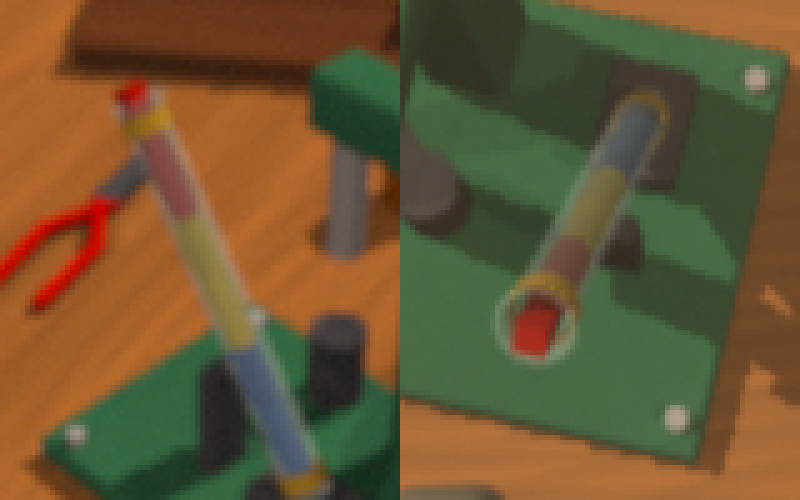

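The picture shows blue, yellow and red in order. The joints between cartridges are at about −153 and −73 mm from the rim, as expected when home, and the red end stands about 7–8 mm out at (133,95). The job is ready to hand in.

```bash
python3 -c "
from rig import ticket;print(ticket.sign_off())"
```

```text
the job is handed in; nothing more can be done
None
```

The magazine is loaded blue, yellow, red and pressed home: the last push stopped firm at about 20 N, red stands about 7–8 mm out of the mouth, and I handed the job in at about 28 s without touching the gourd, pliers, spool or jar.

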